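# Drive a broken stub out of a steel leg socket

## Robot

A 7-joint arm with a two-finger parallel gripper is mounted at the origin on the work surface. World frame = base frame: x ahead of the robot, y to its left, z up, the work surface at z = 0. Lengths are in m, angles in degrees, forces in N, time in s.
With the tool pointing down it reaches from about 0.425 to 0.875 m from the base axis. Payload 4.7 kg.
Tool frame: the origin (TCP) lies at the very end of the fingers, on their centre line; the grasp point (between the pads) lies 19 mm behind it; z points along the fingers, y is the line along which they close (so a half turn about z gives the same grasp; the last joint's range is limited). The gripper opens to 87 mm and grips with 3 to 60 N. Pads are 19 mm wide; open, the fingers measure 117 mm over their backs; the gripper's body (75 mm by 190 mm) begins 51 mm behind the grasp point.
Start: joints at [-68.577, 18.392, -4.016, 83.108, 1.295, 78.541, -3.26], TCP at [0.229, 0.608, 0.223] pointing down, gripper open.
Joint ranges: [-163.93, 163.93], [-17.29, 119.83], [-79.2, 71.16], [3.27, 140.29], [-89.18, 269.18], [5.43, 117.66], [-154.24, 154.24]. Speed limits (degrees/s): [147.25, 147.25, 180, 180, 180, 180, 180].

## Interface

Orientations are given as [roll, pitch, yaw] about the fixed x, y, z axes, in that order (R = Rz(yaw) Ry(pitch) Rx(roll)).
In Python, from cell import get_obs, eyes, env gives the robot as it stands.
- The arm moves only by the tool servo_tool, never from a script. Its argument "series" is a list that holds one entry, the list of rows, each a list of 7 numbers: the shift along the tool's x, y, z in units of 300 mm (1.0 is 300 mm), then the turn, a rotation vector about the tool's x, y, z in units of pi rad (1.0 is pi rad), then the opening, from 0 (shut) to 1 (fully open). In form: [[[tx, ty, tz, wx, wy, wz, gripper], ...]]. A call has 1 to 12 rows; each row is the pose to reach, as a shift and turn from the pose commanded when the call began, along the tool's axes at that moment, turning the shorter way round; what a row does not reach only later rows make up. A row lasts 1/12 s, in which the tool goes at most 41.7 mm and 7.16 degrees, less where a joint would pass 70% of its speed; a pose out of reach is approached as far as the arm can. A call with a number of a shift or a turn outside -1 to 1 is refused whole. A call with a gripper value outside its range is refused whole. The fingers move at their own pace and stop on an object; "grip_force" is the grip in N (left out, the last holds). Time passes only in rows, so rows that repeat a pose let the fingers close. It gives the time, the measured TCP pose, the force, the opening and the grip force at its end, in the units of the state.
- get_obs(): the state, without advancing time (a new reading comes with each control period).
- eyes.read_camera(name): name is "side" or "top"; returns a dict with "frame" (420x560x3 uint8, red, green, blue), "depth" (420x560 float32, m along the optical axis (not along the pixel's ray), 0 where there is no reading), "fx", "fy", "cx", "cy" (pixels), "distortion" ([k1, k2, p1, p2, k3] as OpenCV has them; the pictures are not rectified), "origin" and "rotation" of the camera in the world. Camera axes: x right, y down, z forward; pixel columns grow to the right and rows downward; lengths in m; the calibration is good to about 2 mm. A picture is of the moment at which its call begins.
- env.sign_off(): hands the job in; it is judged then, once.
The state is a dict: "time_s": time; "qpos": joint angles; "joint_velocities": joint speeds; "effort": joint torques, N m; "tool_pos": TCP position; "tool_rot": TCP orientation; "force": force on the tool from outside, world axes, zero at the start; "wrist_torque": the same for the moment, N m; "grip_width": finger opening in m; "grasp_force": force on a finger pad.
Only numpy, scipy, OpenCV 4.12 (cv2) and the standard library are available. Lean on these libraries where they do the work, as an engineer would, in place of code of your own. Each camera call takes 0.05 s, during which the arm holds its last target. There are 200 camera calls.

## Task

A broken wooden stub is stuck in the blue steel socket. Draw the push rod out of its holster, put it in at the socket's upper mouth, feel for the stub and push it, without ramming the steel, right through until it drops out of the far end into the yellow box. Then pull the rod out again and lay it flat in the green tray, leaving everything else on the bench where it is.

Things in the scene. Friction and masses are not known exactly. Their poses are not given: they have to be found in the camera images.
- socket_mouth (a point): Centre of the upper mouth of the socket, a blue square steel tube, 30 mm outside, 140 mm long, open at both ends, fixed on a stand, sloping down at 0.26 rad. x points down the bore to the lower end, y is level and across, z is square to the bore, upwards. The bore is 21 mm wide and 21 mm high: 9.5 mm below this point, 12 above it. The mouth is 165 mm above the bench
- socket_exit (a point): Centre of the lower, far end of the same bore, 140 mm from the mouth; axes as socket_mouth. The stub falls from here into the yellow box
- socket: The whole socket: tube, stand, board and yellow box, one fixed thing; origin and axes as socket_mouth. From 30 to 120 mm down the bore a flat spring-loaded steel shoe forms the roof, 8.5 to 9.5 mm above the axis; its two brass studs stand 28 mm above the axis, 45 and 105 mm down the tube
- slug_center (a point): Centre of the stub: broken square hardwood, 19 x 19 x 40 mm (long along the bore), stuck in the tube under the spring shoe, its near face 35 to 63 mm inside the mouth. It slides along under a push of some 9 to 18 N until it leaves the shoe, then moves easily, and topples out once its middle is past the end
- slug: The stub itself; origin at its centre
- catch_floor (a point): Centre of the inner floor of the yellow catch box under the far end: inside 122 x 112 mm, walls 45 mm high; part of the socket's stand. Its axes are tilted like the tube's
- rod_center (a point): Middle of the push rod: round white dowel, 16 mm thick, 230 mm long, coned to 8 mm over the last 12 mm at both ends, 60 g, with a red 16 mm square cuff (stops it rolling) 10 to 30 mm from its tail. x points from tail to plain tip. At the start it lies level in the holster, axis 58 mm above the bench, only the tip-side half bare
- rod: The same rod; origin at its middle, axes as rod_center. It must be drawn out of the holster lengthwise, tip first, by some 120 mm. Its bare half alone is too short to reach through the socket. Let go with its tip 35 mm or more inside the socket's mouth it stays there, but its tail droops by up to about 0.1 rad
- holster: Wooden holster fixed to the bench; origin on the bench under the rod's middle; x points the way the rod is drawn out. A closed tunnel (inside 24 x 24 mm, outside 36 mm wide, top 80 mm above the bench) covers x = -127 to -5 mm; a ledge 20 mm wide under the rod goes on to x = 25 mm; beyond that the rod is free all round
- tray: Green tool tray fixed to the bench, 310 x 110 mm outside, walls 22 mm high and 4 mm thick, floor about 4 mm thick; origin under its centre on the bench, x along its long side
- glue: Bystander: white glue bottle with red cap, 60 mm wide, 160 mm tall; origin under its centre
- jar: Bystander: glass jar with steel lid, 72 mm wide, 85 mm tall; origin under its centre
- mallet: Bystander: hammer lying on the bench; origin under it on the bench
- driver: Bystander: screwdriver with orange handle lying on the bench; origin under it on the bench
- offcut: Bystander: wooden offcut 140 x 70 x 28 mm lying flat; origin under its centre
- tape: Bystander: orange ring-shaped roll 90 mm wide, 24 mm high; origin under it on the bench
- mug: Bystander: blue mug 76 mm wide, 85 mm tall, origin under its centre

How it is judged (in metres and radians):
On the way, in this order (a step that is already met when the one before it is completed fails the run):
1. the rod, lined up inside the upper mouth, touches the stub while the stub is still inside the tube (x of rod_center in the frame of socket_mouth between -0.09 and 0.05 m and angle between the x axis of rod and the x axis of socket, either way round below 0.2 rad and y of rod_center in the frame of socket_mouth between -0.03 and 0.03 m and z of rod_center in the frame of socket_mouth between -0.03 and 0.03 m and contact force between rod and slug above 0.3 N and x of slug_center in the frame of socket_mouth between 0.02 and 0.12 m and z of slug_center in the frame of socket_mouth between -0.01 and 0.01 m), for 0.05 s.
2. the stub has dropped into the yellow box, with the rod still pushed through the tube from the upper mouth (horizontal distance between slug_center and catch_floor below 0.075 m and height (world z) of slug_center between 0.025 and 0.06 m and x of rod_center in the frame of socket_mouth between -0.09 and 0.05 m and angle between the x axis of rod and the x axis of socket, either way round below 0.2 rad and y of rod_center in the frame of socket_mouth between -0.03 and 0.03 m and z of rod_center in the frame of socket_mouth between -0.03 and 0.03 m), for 0.1 s.
At the end, for the whole second after the job is handed in: The stub lies at rest in the yellow catch box (within 75 mm of the middle of its floor) and the rod lies flat and at rest inside the green tray (middle of the rod within 45 mm of the tray's middle along it and within its walls, no higher than 22 mm) (horizontal distance between slug_center and catch_floor below 0.075 m and height (world z) of slug_center between 0.025 and 0.06 m and linear speed of each of slug, rod below 0.02 m/s and x of rod_center in the frame of tray between -0.045 and 0.045 m and y of rod_center in the frame of tray between -0.046 and 0.046 m and height (world z) of rod_center below 0.022 m); the robot touches nothing.
It fails at once if the steel socket is rammed with the rod (over 40 N) (contact force between rod and socket above 40 N).
It fails at once if another thing on the bench is knocked (moved over 30 mm) (distance of any of glue, jar, mallet, driver, offcut, tape, mug from where it was at the start of the episode above 0.03 m).
It also fails if it takes over 51 s, if anything falls off the work surface, if the arm or the gripper's body presses on something with over 40 N, if the wrist force passes 120 N, or if a joint passes its speed limit or range.

## Working session

There is one attempt and no reset: what is moved stays moved. The work goes in short steps, Python scripts to look and compute and a tool call to move; the robot and the scene stay as the last step left them, time stands still between calls to the robot, and variables do not carry over. Pictures are saved under pics/ and viewed, at most 10 in all, crops included, and the job is handed in when it is done.

Besides the shell and the picture viewer there is one more tool, called after "Call:" by a JSON object that holds its "method" and its "body". servo_tool: Moves the arm, as the interface text tells. Shifts and turns lie within -1 to 1; 1 stands for 300 mm of shift or pi rad of turn. Its arguments: {"type":"object","properties":{"series":{"type":"array"},"grip_force":{"type":"number"}},"required":["series"]}

```bash
mkdir -p pics; ls; python3 - <<'E'
from cell import get_obs, eyes, env
import cv2,pickle
print(get_obs())
for n in("side","top"):
    c=eyes.read_camera(n); pickle.dump(c,open(n+".pkl","wb"))
    cv2.imwrite(f"pics/{n}0.png",c["frame"][:,:,::-1])
    print(n,{k:c[k] for k in c if k not in("frame","depth")})
E
```

```text
pics
{'time_s': 0.0, 'qpos': array([-68.5769717 ,  18.43845   ,  -4.01419866,  83.17621621,
         1.29609061,  78.54117055,  -3.25843733]), 'joint_velocities': array([-0.04652352,  0.03325052,  0.04401751,  0.07977172,  0.01042919,
        0.0604255 ,  0.04943074]), 'effort': array([-7.40653354e-05, -4.91301441e+01, -4.03882088e-01, -3.12529385e+01,
       -6.39981357e-02,  4.37835208e-02,  1.47716569e-04]), 'tool_pos': array([0.2287268 , 0.60782192, 0.22145674]), 'tool_rot': array([-1.79889464e+02,  7.34770140e-03,  1.59387273e+02]), 'force': array([-0.3275131 ,  0.77271671, -0.01254407]), 'wrist_torque': array([-0.00216666, -0.03066104,  0.00940848]), 'grasp_force': 0.0, 'grip_width': 0.0869921977313787}
side {'fx': 536.0352914186426, 'fy': 536.0352914186426, 'cx': 278.64327532437267, 'cy': 218.8002443646041, 'distortion': array([-0.10482858,  0.        ,  0.        ,  0.        ,  0.        ]), 'origin': array([ 0.18859018, -0.96159998,  0.94573651]), 'rotation': array([-1.27354290e+02,  1.00870248e-01, -1.99709568e+01])}
top {'fx': 489.33412975976523, 'fy': 489.33412975976523, 'cx': 280.2232496204617, 'cy': 210.76969281591437, 'distortion': array([-0.15411038,  0.        ,  0.        ,  0.        ,  0.        ]), 'origin': array([0.40745277, 0.05136311, 1.41584805]), 'rotation': array([-1.74215889e+02,  1.62130806e-01, -8.99029605e+01])}
```

View pics/side0.png

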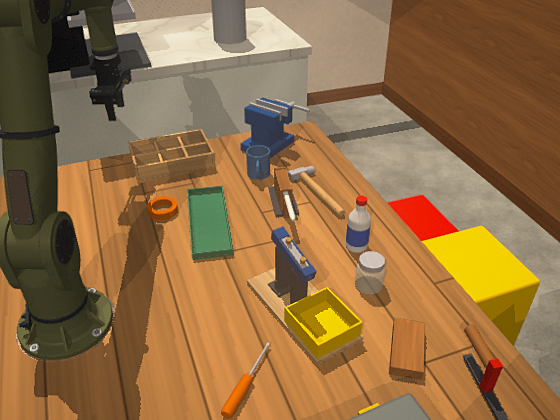

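View pics/top0.png

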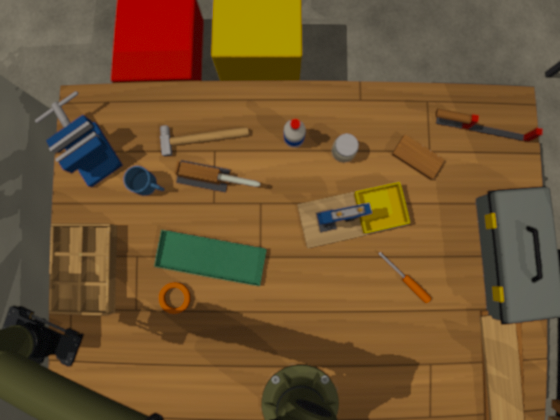

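The side view shows the socket around (293,258), the yellow box at (322,322), the holster and rod at (288,205), and the tray at (210,222). The top view has the rod tip at (268,185), the socket at (345,213), the box at (384,207) and the tray at (211,258). Next I'll measure these.

```bash
cat > h.py <<'E'
import numpy as np,cv2,pickle
from scipy.spatial.transform import Rotation as R
def cloud(c):
    d=c["depth"];h,w=d.shape
    u,v=np.meshgrid(np.arange(w),np.arange(h))
    K=np.array([[c["fx"],0,c["cx"]],[0,c["fy"],c["cy"]],[0,0,1]])
    p=cv2.undistortPoints(np.stack([u,v],-1).reshape(-1,1,2).astype(float),K,c["distortion"]).reshape(h,w,2)
    P=np.dstack([p*d[...,None],d])
    W=P@R.from_euler("xyz",c["rotation"],degrees=True).as_matrix().T+c["origin"]
    W[d<=0]=np.nan
    return W
def hsv(c): return cv2.cvtColor(c["frame"],cv2.COLOR_RGB2HSV)
def fit(p):
    q=p[:,:2];m=q.mean(0);_,s,v=np.linalg.svd(q-m,full_matrices=False)
    return m,v[0]
E
python3 - <<'E'
from h import *
np.set_printoptions(precision=4,suppress=True)
for n in("top","side"):
    c=pickle.load(open(n+".pkl","rb"));W=cloud(c);H=hsv(c)
    x,y,z=W[...,0],W[...,1],W[...,2]
    tab=(np.abs(z)<.02)&(x>.3)&(x<.9)&(abs(y)<.5);print(n,"table z med",np.median(z[tab]))
    # white rod
    v,u=np.mgrid[0:420,0:560]
    box=dict(top=(u>215)&(u<275)&(v>165)&(v<200),side=(u>270)&(u<310)&(v>180)&(v<240))[n]
    m=box&(H[...,1]<70)&(H[...,2]>150)&(z>.03)
    p=W[m];a,d=fit(p);t=(p[:,:2]-a)@d
    print("rod",len(p),a,d,"ends",a+d*t.min(),a+d*t.max(),"z",np.percentile(p[:,2],[10,50,90,98]))
    # blue tube
    box=dict(top=(u>305)&(u<380)&(v>195)&(v<235),side=(u>265)&(u<320)&(v>222)&(v<280))[n]
    m=box&(H[...,0]>100)&(H[...,0]<130)&(H[...,1]>90)&(z>.10)
    p=W[m];a,d=fit(p);t=(p[:,:2]-a)@d
    print("tube",len(p),a,d,"ends",a+d*t.min(),a+d*t.max(),"z",np.percentile(p[:,2],[0,2,50,98,100]))
    np.save(n+"_tube.npy",p)
    # tray
    m=(H[...,0]>60)&(H[...,0]<95)&(H[...,1]>80)&(x>.2)&(x<.9)&(abs(y)<.6)&(z<.06)&(z>-.01)
    rect=cv2.minAreaRect(W[m][:,:2].astype(np.float32)*1000);print("tray",m.sum(),rect,np.percentile(W[m][:,2],[5,50,98]))
    m=(H[...,0]>22)&(H[...,0]<35)&(H[...,1]>150)&(x>.3)&(x<.8)&(y<.1)&(y>-.35)&(z>.0)&(z<.09)
    rect=cv2.minAreaRect(W[m][:,:2].astype(np.float32)*1000);print("box",m.sum(),rect,np.percentile(W[m][:,2],[5,50,98]))
    # heights map near holster
    m=(x>.5)&(x<.9)&(z>.07)&(z<.09)&(y>.1)&(y<.35)
    if m.sum()>20: print("holster top",m.sum(),cv2.minAreaRect(W[m][:,:2].astype(np.float32)*1000))
E
python3 - <<'E'
import cv2,numpy as np
a=cv2.imread("pics/top0.png")[150:250,165:425];b=cv2.imread("pics/side0.png")[165:305,235:335]
a=cv2.resize(a,None,fx=3,fy=3,interpolation=2);cv2.imwrite("pics/ta.png",a)
b=cv2.resize(b,None,fx=4,fy=4,interpolation=2);cv2.imwrite("pics/sb.png",b)
E
```

```text
top table z med -0.00015685613392157904
rod 135 [0.6301 0.1687] [0.1921 0.9814] ends [0.6201 0.1175] [0.6401 0.2195] z [0.0605 0.0645 0.0672 0.0694]
tube 254 [ 0.5216 -0.0922] [ 0.1829 -0.9831] ends [ 0.5126 -0.0436] [ 0.5379 -0.1798] z [0.1117 0.1219 0.1647 0.1814 0.1839]
tray 3835 ((415.2602233886719, 257.2460021972656), (307.2108459472656, 104.99604797363281), 80.08118438720703) [-0.0016  0.0034  0.0174]
box 1887 ((560.4486083984375, -238.81124877929688), (127.27165985107422, 150.5371551513672), 12.714953422546387) [0.0134 0.0194 0.0621]
holster top 537 ((648.3153686523438, 255.64297485351562), (189.69471740722656, 37.71649932861328), 79.90377807617188)
side table z med 0.0003550324878270894
rod 148 [0.623  0.1563] [-0.3491 -0.9371] ends [0.6525 0.2353] [ 0.531  -0.0908] z [0.0614 0.0648 0.068  0.1718]
tube 298 [ 0.5286 -0.1161] [ 0.2255 -0.9743] ends [ 0.5136 -0.051 ] [ 0.5442 -0.1833] z [0.1187 0.1387 0.1609 0.1802 0.1832]
tray 2125 ((414.630859375, 258.43829345703125), (316.2405700683594, 106.50623321533203), 80.04672241210938) [0.0007 0.0044 0.0226]
box 2359 ((555.706787109375, -231.98570251464844), (125.58746337890625, 135.13796997070312), 12.23437213897705) [0.0162 0.0219 0.0613]
holster top 310 ((653.7997436523438, 289.0922546386719), (126.2563247680664, 36.96746063232422), 79.02754211425781)
```

View pics/ta.png

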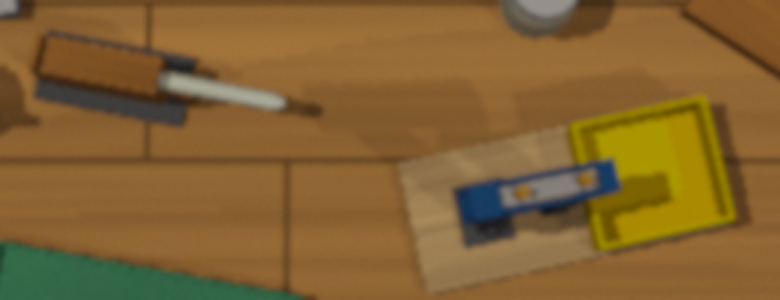

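View pics/sb.png

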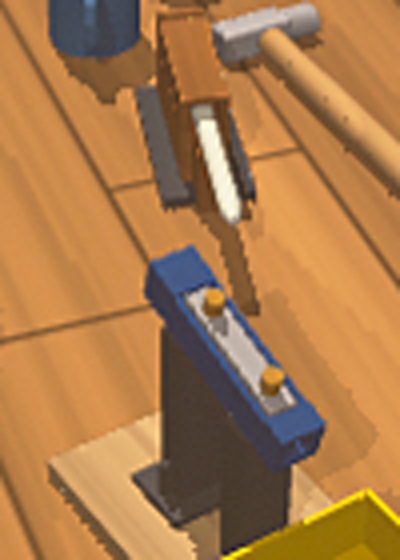

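The crops show the tube with its shoe and two brass studs, mouth at the left and box at the right. The rod's bare half points towards the socket. Now I'll fit known shapes to the point clouds.

```bash
python3 - <<'E'
from h import *
from scipy.optimize import least_squares
np.set_printoptions(precision=4,suppress=True)
v,u=np.mgrid[0:420,0:560]
RP=[];T=[]
for n in("top","side"):
    c=pickle.load(open(n+".pkl","rb"));W=cloud(c);H=hsv(c);x,y,z=np.moveaxis(W,-1,0)
    box=(x>.56)&(x<.70)&(y>.09)&(y<.235)
    p=W[box&(H[...,1]<90)&(H[...,2]>140)&(z>.05)&(z<.072)];RP.append(p)
    T.append(np.load(n+"_tube.npy"))
    for nm,(lo,hi,b) in dict(glue=(.03,.2,(.68,.85,-.05,.1)),jar=(.03,.12,(.62,.8,-.17,-.05)),mallet=(.008,.06,(.66,.85,.06,.35)),mug=(.03,.12,(.55,.72,.3,.42))).items():
        q=W[(z>lo)&(z<hi)&(x>b[0])&(x<b[1])&(y>b[2])&(y<b[3])]
        print(n,nm,len(q),q.min(0),q.max(0))
def rodres(P):
    def f(k):
        a,th,h=k; n=np.array([-np.sin(th),np.cos(th)])
        return np.hypot(P[:,:2]@n-a,P[:,2]-h)-.008
    return f
for P in RP+[np.vstack(RP)]:
    th=np.radians(79);n0=np.array([-np.sin(th),np.cos(th)])
    s=least_squares(rodres(P),[np.median(P[:,:2]@n0),th,.058],loss="soft_l1",f_scale=.001)
    a,th,h=s.x;d=np.array([np.cos(th),np.sin(th)]);n=np.array([-d[1],d[0]]);t=P[:,:2]@d
    print("rod",len(P),"yaw",np.degrees(th),"h",h,"tip",d*t.min()+n*a,"mid",d*(t.min()+.115)+n*a,"rms",np.std(s.fun))
def boxres(P,free):
    def f(k):
        x,y,yaw=k[:3];z,p=(k[3],k[4]) if free else (.165,.26)
        L=(P-[x,y,z])@R.from_euler("xyz",[0,p,yaw]).as_matrix()
        q=np.abs(L-[.07,0,.001])-[.07,.015,.015]
        return np.linalg.norm(np.maximum(q,0),axis=1)+np.minimum(q.max(1),0)
    return f
for P in T+[np.vstack(T)]:
    for free in(0,1):
        s=least_squares(boxres(P,free),[.514,-.045,np.radians(-78)]+([.165,.26] if free else []),loss="soft_l1",f_scale=.001)
        k=s.x;print("tube",len(P),k[:2],np.degrees(k[2]),k[3:],"rms",np.std(s.fun))
E
```

```text
top glue 461 [ 0.7359 -0.0138  0.0308] [0.793  0.0453 0.1672]
top jar 534 [ 0.693  -0.1636  0.03  ] [ 0.7594 -0.0917  0.091 ]
top mallet 657 [0.6602 0.1062 0.008 ] [0.8426 0.3498 0.0599]
top mug 301 [0.6058 0.3007 0.0306] [0.7161 0.4196 0.0869]
side glue 889 [ 0.7358 -0.0183  0.03  ] [0.7954 0.0413 0.1639]
side jar 873 [ 0.6915 -0.1699  0.0301] [ 0.7605 -0.0974  0.0891]
side mallet 448 [0.6606 0.147  0.008 ] [0.7939 0.3495 0.0491]
side mug 211 [0.6015 0.3001 0.0302] [0.6802 0.4198 0.0841]
rod 178 yaw 77.98508897747327 h 0.05767839447433606 tip [0.6212 0.1172] mid [0.6452 0.2297] rms 0.002278844682861253
rod 143 yaw 78.15674427949394 h 0.058313185010435656 tip [0.6183 0.1132] mid [0.6419 0.2257] rms 0.0020151896762446424
rod 321 yaw 78.73177283354504 h 0.05799095223456286 tip [0.6197 0.1129] mid [0.6422 0.2257] rms 0.0022269059199405716
tube 254 [ 0.516  -0.0473] -76.59889475428912 [] rms 0.0028098065064426567
tube 254 [ 0.5156 -0.0477] -76.39324918969999 [0.1644 0.2649] rms 0.002669394744059362
tube 298 [ 0.515  -0.0448] -76.95680720978883 [] rms 0.0019294834662983364
tube 298 [ 0.515  -0.0452] -76.84071815646458 [0.165  0.2626] rms 0.0019296650186893282
tube 552 [ 0.5152 -0.0465] -76.45148004531747 [] rms 0.002372606904269568
tube 552 [ 0.5157 -0.0475] -76.71346925218292 [0.1645 0.2642] rms 0.0023290632479610117
```

```bash
cat >> h.py <<'E'
from cell import get_obs
def Rt(o): return R.from_euler("xyz",o,degrees=True)
def row(pos,rpy,ref=None):
    """pose -> units, from measured pose (or ref pose (pos,rpy))"""
    if ref is None: s=get_obs(); ref=(s["tool_pos"],s["tool_rot"])
    A=Rt(ref[1]);
    t=A.inv().apply(np.array(pos)-ref[0])/.3; w=(A.inv()*Rt(rpy)).as_rotvec()/np.pi
    print(np.round(np.r_[t,w],4).tolist())
MOUTH=np.array([.5155,-.0465,.165]);MYAW=-76.7
MR=R.from_euler("xyz",[0,.26,np.radians(MYAW)])
RM=np.array([.643,.2275,.058]);D=np.array([np.cos(np.radians(-101.5)),np.sin(np.radians(-101.5)),0])
E
python3 -c "
from h import *
p=RM+D*.05
row([p[0],p[1],.16],[180,0,78.5])"
```

```text
[-1.7652, -0.8649, 0.207, -0.0004, 0.0004, 0.4494]
```

Call:
{"method": "servo_tool", "body": {"series": [[[-0.12,-0.06,0,0,0,0.04,1],[-0.24,-0.12,0,0,0,0.08,1],[-0.36,-0.18,0,0,0,0.12,1],[-0.48,-0.24,0,0,0,0.16,1],[-0.6,-0.3,0,0,0,0.2,1],[-0.72,-0.36,0,0,0,0.24,1],[-0.82,-0.4,0,0,0,0.28,1],[-0.9,-0.44,0,0,0,0.32,1],[-0.95,-0.46,0,0,0,0.36,1],[-0.98,-0.47,0,0,0,0.4,1],[-1,-0.48,0,0,0,0.43,1],[-1,-0.48,0,0,0,0.449,1]]]}}

```text
time_s: 1.1
tool_pos: [0.4604, 0.3658, 0.2221]
tool_rot: [180.0, 0.1, 78.1]
force: [-0.1, 1.0, -0.6]
grip_width: 0.087
grasp_force: 0.0
```

```bash
python3 -c "
from h import *
p=RM+D*.05
print(get_obs()['tool_pos'],get_obs()['tool_rot'])
row([p[0],p[1],.16],[180,0,78.5])"
```

```text
[0.46044009 0.36575914 0.22210027] [1.79975895e+02 7.72354697e-02 7.80957058e+01]
[-0.4918, 0.6916, 0.208, 0.0001, 0.0004, -0.0022]
```

Call:
{"method": "servo_tool", "body": {"series": [[[-0.08,0.11,0,0,0,0,0.6],[-0.16,0.22,0,0,0,0,0.6],[-0.24,0.33,0,0,0,0,0.6],[-0.32,0.44,0.03,0,0,0,0.6],[-0.4,0.56,0.06,0,0,0,0.6],[-0.45,0.64,0.12,0,0,0,0.6],[-0.48,0.68,0.17,0,0,0,0.6],[-0.492,0.692,0.208,0,0,-0.002,0.6],[-0.492,0.692,0.208,0,0,-0.002,0.6]]]}}

```text
time_s: 1.85
tool_pos: [0.6317, 0.18, 0.1565]
tool_rot: [-179.7, 0.2, 78.8]
force: [-1.3, 1.0, -0.0]
grip_width: 0.0527
grasp_force: 0.0
```

```bash
python3 -c "
from h import *
p=RM+D*.05
print(get_obs()['tool_pos'],get_obs()['tool_rot'])
row([p[0],p[1],.039],[180,0,78.5])"
```

```text
[0.63173704 0.18000371 0.1564725 ] [-179.71924747    0.21522755   78.79135291]
[-0.0026, 0.0071, 0.3916, -0.0016, 0.0012, 0.0016]
```

Descend with the gripper half open, then close.

Call:
{"method": "servo_tool", "body": {"series": [[[0,0.004,0.1,0,0,0,0.6],[-0.003,0.007,0.2,0,0,0,0.6],[-0.003,0.007,0.3,0,0,0,0.6],[-0.003,0.007,0.37,0,0,0,0.6],[-0.003,0.007,0.392,0,0,0,0.6],[-0.003,0.007,0.392,0,0,0,0.6],[-0.003,0.007,0.392,0,0,0,0.1],[-0.003,0.007,0.392,0,0,0,0.1],[-0.003,0.007,0.392,0,0,0,0.1],[-0.003,0.007,0.392,0,0,0,0.1],[-0.003,0.007,0.392,0,0,0,0.1],[-0.003,0.007,0.392,0,0,0,0.1]]], "grip_force": 15}}

```text
time_s: 2.85
tool_pos: [0.6354, 0.1809, 0.0432]
tool_rot: [180.0, -0.0, 78.9]
force: [-0.8, -0.2, 0.4]
grip_width: 0.0199
grasp_force: 0.0
```

```bash
python3 -c "
from h import *
s=get_obs();print(s['tool_pos'],s['tool_rot'],s['grip_width'],s['force'])
row(s['tool_pos']+D*.075,s['tool_rot'])"
```

```text
[0.63543364 0.18092747 0.0432404 ] [ 1.79954161e+02 -3.80142383e-02  7.89161336e+01] 0.01992133058970354 [-0.75266041 -0.15380061  0.43120605]
[-0.25, -0.0018, -0.0002, 0.0, 0.0, 0.0]
```

Call:
{"method": "servo_tool", "body": {"series": [[[0,0,0.01,0,0,0,0],[0,0,0.01,0,0,0,0],[0,0,0.01,0,0,0,0],[0,0,0.01,0,0,0,0]]], "grip_force": 15}}

```text
time_s: 3.18
tool_pos: [0.6356, 0.1808, 0.0403]
tool_rot: [179.9, -0.0, 78.9]
force: [-0.6, 0.3, 5.4]
grip_width: 0.0152
grasp_force: 15.0
```

```bash
python3 -c "
from h import *
s=get_obs();print(s['tool_pos'],s['tool_rot'],s['grip_width'],s['grasp_force'],s['force'],s['joint_velocities'])
row(s['tool_pos']+D*.075,s['tool_rot'])"
```

```text
[0.63560896 0.18078424 0.04029435] [ 1.79946081e+02 -3.07540370e-02  7.89110068e+01] 0.015212760488163592 14.996974244713783 [-0.57740569  0.25563107  5.43489226] [ 0.01001906 -0.01059995  0.08817553  0.02652825 -0.08461399 -0.09020572
 -0.00691825]
[-0.25, -0.0018, -0.0001, 0.0, 0.0, 0.0]
```

Call:
{"method": "servo_tool", "body": {"series": [[[-0.02,0,-0.009,0,0,0,0],[-0.05,0,-0.009,0,0,0,0],[-0.09,0,-0.009,0,0,0,0],[-0.13,0,-0.009,0,0,0,0],[-0.17,0,-0.009,0,0,0,0],[-0.21,0,-0.009,0,0,0,0],[-0.24,0,-0.009,0,0,0,0],[-0.25,0,-0.009,0,0,0,0],[-0.25,0,-0.009,0,0,0,0],[-0.25,0,-0.009,0,0,0,0]]], "grip_force": 20}}

```text
time_s: 4.02
tool_pos: [0.6208, 0.1077, 0.0424]
tool_rot: [180.0, -0.0, 78.9]
force: [-0.0, 0.4, -0.4]
grip_width: 0.0153
grasp_force: 20.0
```

```bash
python3 - <<'E'
from h import *
from cell import eyes
s=get_obs();print(s['tool_pos'],s['tool_rot'],s['grip_width'],s['grasp_force'],s['force'])
a=eyes.read_camera("side");b=eyes.read_camera("top")
im=np.hstack([cv2.resize(a["frame"][150:290,220:350],None,fx=3,fy=3),cv2.resize(b["frame"][130:270,190:320],None,fx=3,fy=3)])
cv2.imwrite("pics/draw1.png",im[:,:,::-1])
E
```

```text
[0.62078971 0.10765175 0.04237789] [ 1.79989999e+02 -4.26645489e-02  7.89256440e+01] 0.01532082379346523 19.995713979005814 [-0.01752983  0.38505957 -0.37360563]
```

View pics/draw1.png

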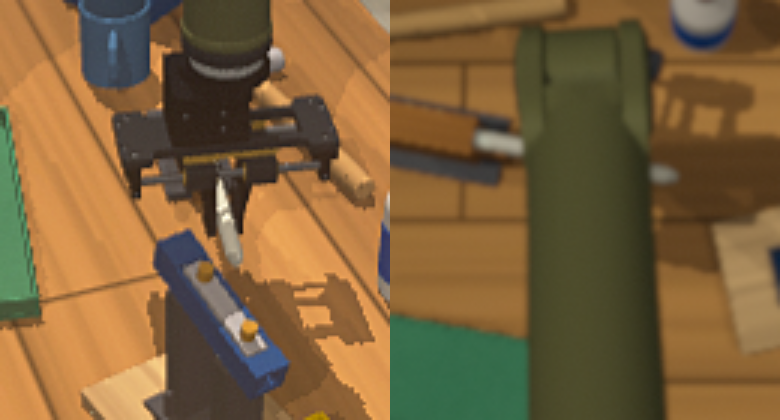

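Rod drawn about 75 mm. Release, shift back 82 mm towards the tail, regrip.

Call:
{"method": "servo_tool", "body": {"series": [[[0,0,0,0,0,0,0.45],[0,0,0,0,0,0,0.45],[0,0,0,0,0,0,0.45],[0,0,0,0,0,0,0.45],[0.05,0,0,0,0,0,0.45],[0.12,0,0,0,0,0,0.45],[0.19,0,0,0,0,0,0.45],[0.25,0,0,0,0,0,0.45],[0.273,0,0,0,0,0,0.45],[0.273,0,0,0,0,0,0.45],[0.273,0,0,0,0,0,0.45],[0.273,0,0,0,0,0,0.45]]]}}

```text
time_s: 5.12
tool_pos: [0.6365, 0.1858, 0.0422]
tool_rot: [180.0, 0.1, 78.8]
force: [0.7, -1.3, 0.4]
grip_width: 0.0387
grasp_force: 0.0
```

Call:
{"method": "servo_tool", "body": {"series": [[[0,0,0.007,0,0,0,0],[0,0,0.007,0,0,0,0],[0,0,0.007,0,0,0,0],[0,0,0.007,0,0,0,0],[0,0,0.007,0,0,0,0],[0,0,0.007,0,0,0,0],[0,0,0.007,0,0,0,0]]], "grip_force": 50}}

```text
time_s: 5.7
tool_pos: [0.6365, 0.1873, 0.0403]
tool_rot: [180.0, 0.0, 78.9]
force: [0.3, -1.0, 0.7]
grip_width: 0.0145
grasp_force: 49.4
```

Call:
{"method": "servo_tool", "body": {"series": [[[-0.03,0,0,0,0,0,0],[-0.08,0,0,0,0,0,0],[-0.13,0,0,0,0,0,0],[-0.18,0,0,0,0,0,0],[-0.23,0,0,0,0,0,0],[-0.27,0,0,0,0,0,0],[-0.27,0,-0.06,0,0,0,0],[-0.27,-0.05,-0.16,0,0,0,0],[-0.27,-0.1,-0.28,0,0,0,0],[-0.25,-0.15,-0.4,0,0,0,0],[-0.25,-0.15,-0.45,0,0,0,0],[-0.25,-0.15,-0.45,0,0,0,0]]]}}

```text
time_s: 6.7
tool_pos: [0.58, 0.1231, 0.1805]
tool_rot: [179.6, -0.3, 79.0]
force: [0.0, 0.2, -0.5]
grip_width: 0.015
grasp_force: 49.4
```

```bash
cat >> h.py <<'E'
def rodview(tag):
    from cell import eyes
    s=get_obs();A=Rt(s["tool_rot"]);L=[]
    for n in("side","top"):
        c=eyes.read_camera(n);W=cloud(c);H=hsv(c)
        G=A.inv().apply((W-s["tool_pos"]).reshape(-1,3)).reshape(W.shape)  # tool frame
        with np.errstate(invalid="ignore"):
            m=(H[...,1]<90)&(H[...,2]>110)&(np.abs(G[...,1])<.03)&(G[...,2]>-.07)&(G[...,2]<.04)&(G[...,0]>-.2)&(G[...,0]<-.02)
        v,u=np.nonzero(m)
        L.append((n,G[m],u,v));
        if tag and n=="side":
            im=c["frame"].copy(); cv2.imwrite(f"pics/{tag}.png",cv2.resize(im[100:310,180:390],None,fx=2.8,fy=2.8)[:,:,::-1])
    return s,L
E
python3 - <<'E'
from h import *
np.set_printoptions(precision=4,suppress=True)
s,L=rodview("held")
print(s['tool_pos'],s['tool_rot'],s['grip_width'],s['grasp_force'],s['force'])
for n,G,u,v in L:
    print(n,len(G))
    if len(G)<15: continue
    i=np.argsort(G[:,0])
    for q in np.array_split(i,min(8,len(i)//5)): print(np.median(G[q],0))
    print("tip x",np.sort(G[:,0])[:3])
E
```

```text
[0.58   0.1231 0.1805] [179.5731  -0.3167  78.9553] 0.015047186604549284 49.42229316846351 [ 0.0225  0.1933 -0.4672]
side 236
[-0.1428  0.0025  0.0005]
[-0.1298  0.0003 -0.003 ]
[-0.1145  0.0005 -0.005 ]
[-0.0976 -0.0003 -0.0074]
[-0.081  -0.0004 -0.0097]
[-0.063  -0.0008 -0.0116]
[-0.0462 -0.0014 -0.0151]
[-0.0298 -0.0015 -0.0177]
tip x [-0.1763 -0.1501 -0.1488]
top 181
[-0.1384  0.0032  0.0011]
[-0.1248  0.0009 -0.0013]
[-0.1113  0.0015 -0.0024]
[-0.0969  0.0015 -0.0059]
[-0.084   0.0004 -0.0067]
[-0.0743  0.0004 -0.0075]
[-0.064   0.0012 -0.0098]
[-0.0532  0.001  -0.0118]
tip x [-0.1484 -0.1465 -0.146 ]
```

View pics/held.png

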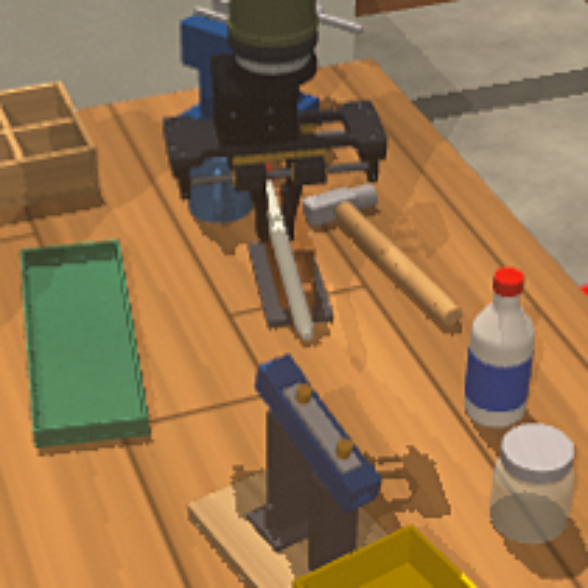

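The rod is firmly held, tip at (308,335) in the crop, drooping about 0.147 rad. Fit its axis in the tool frame and plan the pre-insert pose.

```bash
python3 - <<'E'
from h import *
import json
from scipy.optimize import least_squares
np.set_printoptions(precision=4,suppress=True)
s,L=rodview(None)
def fitc(P):
    def f(k):
        o=np.array([0,k[0],k[1]]);d=np.array([-1,k[2],k[3]]);d/=np.linalg.norm(d)
        return np.linalg.norm(np.cross(P-o,d),axis=1)-.008
    return least_squares(f,[0,-.014,0,.147],loss="soft_l1",f_scale=.001)
S=[G[(G[:,0]>-.135)&(G[:,0]<-.03)] for _,G,_,_ in L]
for P in S+[np.vstack(S)]:
    k=fitc(P);print(len(P),k.x,np.std(k.fun))
k=k.x
json.dump(k.tolist(),open("rod.json","w"))
E
cat >> h.py <<'E'
import json,os
def tippose(depth,dy=0,dz=0,tip=.147):
    y0,z0,b,c=json.load(open("rod.json"))
    d=np.array([-1,b,c]);d/=np.linalg.norm(d)
    t=np.array([0,y0,z0])+d*(tip/abs(d[0]))
    # frames: columns (dir, level-ish y)
    sx=MR.apply([1,0,0]);sy=MR.apply([0,1,0])   # tool y ~ ? choose sign by current tool
    ty=np.array([0,1,0.]);ty-=d*(ty@d);ty/=np.linalg.norm(ty)
    A=Rt(get_obs()["tool_rot"])
    if A.apply(ty)@sy<0: sy=-sy
    B=np.c_[sx,sy,np.cross(sx,sy)];T=np.c_[d,ty,np.cross(d,ty)]
    M=R.from_matrix(B@T.T)
    tipw=MOUTH+MR.apply([depth,dy,dz])
    return tipw-M.apply(t),M.as_euler("xyz",degrees=True)
E
python3 -c "
from h import *
for d in(-.03,0,.04): print(tippose(d))
row(*tippose(-.03))"
```

```text
181 [-0.0014 -0.0147  0.034   0.1433] 0.0015908811267728211
165 [ 0.0006 -0.0146  0.0275  0.1604] 0.002216986438591157
346 [-0.0011 -0.0149  0.0342  0.1529] 0.0020470636526118986
(array([0.47634831, 0.12340739, 0.19618003]), array([-179.49910948,   -6.19306407,  101.37367694]))
(array([0.48301784, 0.09519328, 0.18846761]), array([-179.49910948,   -6.19306407,  101.37367694]))
(array([0.49191055, 0.05757447, 0.17818439]), array([-179.49910948,   -6.19306407,  101.37367694]))
[-0.0592, -0.3305, -0.0747, 0.0087, 0.0337, -0.1251]
```

Call:
{"method": "servo_tool", "body": {"series": [[[-0.005,-0.05,-0.02,0,0.003,-0.02,0],[-0.015,-0.1,-0.04,0.002,0.008,-0.04,0],[-0.03,-0.16,-0.06,0.004,0.014,-0.07,0],[-0.04,-0.22,-0.07,0.006,0.02,-0.09,0],[-0.05,-0.28,-0.075,0.008,0.028,-0.11,0],[-0.059,-0.32,-0.075,0.009,0.034,-0.122,0],[-0.059,-0.33,-0.075,0.009,0.034,-0.125,0],[-0.059,-0.33,-0.075,0.009,0.034,-0.125,0],[-0.059,-0.33,-0.075,0.009,0.034,-0.125,0]]]}}

```text
time_s: 7.65
tool_pos: [0.4775, 0.1243, 0.1969]
tool_rot: [-179.6, -6.2, 101.4]
force: [-0.1, 0.0, -0.5]
grip_width: 0.0147
grasp_force: 49.4
```

```bash
python3 - <<'E'
from h import *
from scipy.optimize import least_squares
np.set_printoptions(precision=4,suppress=True)
s,L=rodview("pre")
print(s['tool_pos'],s['tool_rot'],s['force'])
A=Rt(s["tool_rot"])
for n,G,u,v in L:
    P=G[(G[:,0]>-.138)&(G[:,0]<-.03)]
    W=A.apply(P)+s["tool_pos"]; S=MR.inv().apply(W-MOUTH)
    allS=MR.inv().apply(A.apply(G)+s["tool_pos"]-MOUTH)
    def f(k):
        d=np.array([1,k[2],k[3]]);d/=np.linalg.norm(d)
        return np.linalg.norm(np.cross(S-[0,k[0],k[1]],d),axis=1)-.008
    k=least_squares(f,[0,0,0,0],loss="soft_l1",f_scale=.001)
    print(n,len(P),"socket-frame axis at mouth y,z & slopes",k.x,"std",k.fun.std(),"tip x",np.sort(allS[:,0])[-4:])
row(*tippose(-.03)); row(*tippose(.02))
E
```

```text
[0.4775 0.1243 0.1969] [-179.5584   -6.2349  101.3643] [-0.093   0.029  -0.4844]
side 232 socket-frame axis at mouth y,z & slopes [ 0.0012  0.0004 -0.0008 -0.0107] std 0.001745250076563131 tip x [0.0015 0.0076 0.009  0.02  ]
top 73 socket-frame axis at mouth y,z & slopes [0.0055 0.0016 0.0441 0.0108] std 0.0018092904591831146 tip x [-0.0324 -0.0323 -0.0319 -0.0316]
[-0.0028, -0.0054, 0.0029, 0.0004, -0.0002, 0.0001]
[-0.1674, 0.0001, 0.028, 0.0004, -0.0002, 0.0001]
```

View pics/pre.png

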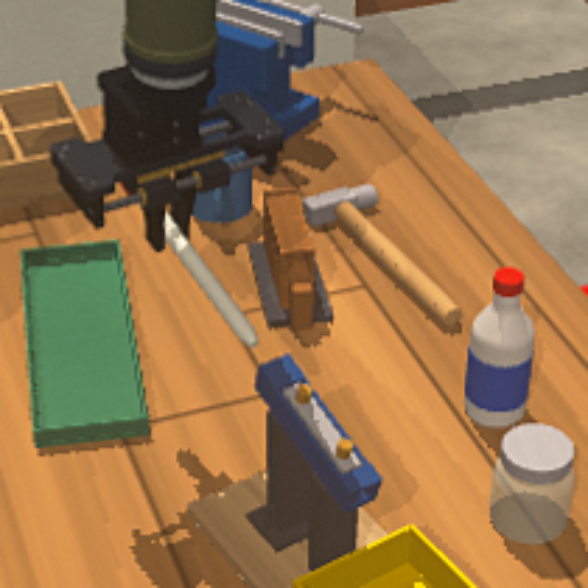

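Aligned: the tip at (252,342) is about 30 mm short of the mouth (275,370). Ease in to about 20 mm.

Call:
{"method": "servo_tool", "body": {"series": [[[-0.003,-0.008,0.003,0,0,0,0],[-0.02,-0.008,0.005,0,0,0,0],[-0.036,-0.007,0.008,0,0,0,0],[-0.053,-0.007,0.01,0,0,0,0],[-0.069,-0.006,0.013,0,0,0,0],[-0.086,-0.006,0.015,0,0,0,0],[-0.102,-0.005,0.018,0,0,0,0],[-0.118,-0.005,0.02,0,0,0,0],[-0.135,-0.004,0.023,0,0,0,0],[-0.151,-0.004,0.025,0,0,0,0],[-0.167,-0.003,0.028,0,0,0,0],[-0.167,-0.003,0.028,0,0,0,0]]]}}

```text
time_s: 8.75
tool_pos: [0.4862, 0.0749, 0.1836]
tool_rot: [-179.6, -6.2, 101.3]
force: [0.5, -0.9, -0.7]
grip_width: 0.0147
grasp_force: 49.4
```

```bash
python3 - <<'E'
from h import *
np.set_printoptions(precision=4,suppress=True)
s=get_obs();print(s['tool_pos'],s['force'],"socket-frame F",MR.inv().apply(s['force']),s['wrist_torque'])
row(*tippose(.02));row(*tippose(.03));row(*tippose(.06)); row(*tippose(.12))
E
```

```text
[0.4862 0.0749 0.1836] [ 0.5167 -0.9045 -0.746 ] socket-frame F [ 1.1573  0.2948 -0.4641] [-0.2381  0.0368  0.0322]
[0.0039, 0.0052, 0.0012, 0.0005, -0.0003, -0.0002]
[-0.029, 0.0063, 0.0062, 0.0005, -0.0003, -0.0002]
[-0.1278, 0.0098, 0.0212, 0.0005, -0.0003, -0.0002]
[-0.3254, 0.0166, 0.0512, 0.0005, -0.0003, -0.0002]
```

Call:
{"method": "servo_tool", "body": {"series": [[[-0.01,0.001,0.002,0,0,0,0],[-0.02,0.001,0.003,0,0,0,0],[-0.03,0.001,0.005,0,0,0,0],[-0.04,0.002,0.007,0,0,0,0],[-0.05,0.002,0.008,0,0,0,0],[-0.06,0.002,0.01,0,0,0,0],[-0.06,0.002,0.01,0,0,0,0]]]}}

```text
time_s: 9.33
tool_pos: [0.4901, 0.0583, 0.1787]
tool_rot: [-179.6, -6.3, 101.4]
force: [0.0, 0.3, -1.2]
grip_width: 0.0147
grasp_force: 49.4
```

```bash
python3 - <<'E'
from h import *
np.set_printoptions(precision=4,suppress=True)
s,L=rodview("in35")
print(s['tool_pos'],"socket-frame F",MR.inv().apply(s['force']),s['wrist_torque'])
row(*tippose(.035)); row(*tippose(.12))
E
```

```text
[0.4901 0.0583 0.1787] socket-frame F [ 0.0258  0.1066 -1.2022] [-0.2154 -0.0181  0.0252]
[0.0102, 0.0045, -0.0009, 0.0006, -0.0005, 0.0002]
[-0.2698, 0.0138, 0.0414, 0.0006, -0.0005, 0.0002]
```

View pics/in35.png

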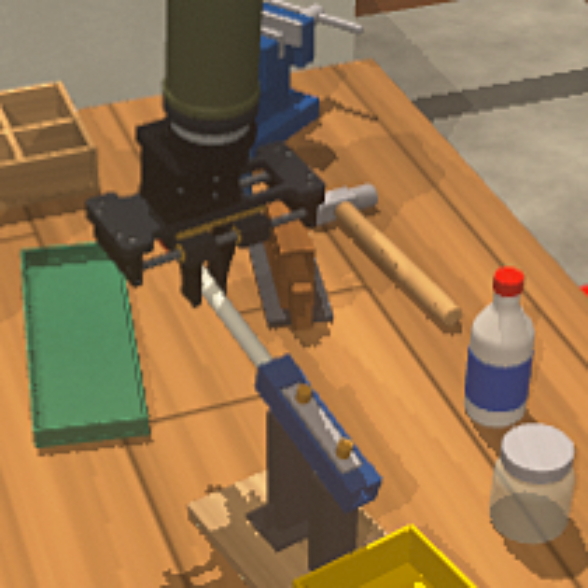

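The rod is in the bore at (268,362). Feel onwards.

Call:
{"method": "servo_tool", "body": {"series": [[[-0.008,0,0.003,0,0,0,0],[-0.016,0,0.004,0,0,0,0],[-0.024,0.001,0.006,0,0,0,0],[-0.032,0.001,0.007,0,0,0,0],[-0.04,0.001,0.008,0,0,0,0],[-0.048,0.001,0.009,0,0,0,0],[-0.056,0.002,0.01,0,0,0,0],[-0.064,0.002,0.012,0,0,0,0]]]}}

```text
time_s: 10.1
tool_pos: [0.4945, 0.0407, 0.1732]
tool_rot: [-179.6, -6.3, 101.4]
force: [-0.1, 0.3, -0.2]
grip_width: 0.0147
grasp_force: 49.4
```

Call:
{"method": "servo_tool", "body": {"series": [[[-0.008,0,0.001,0,0,0,0],[-0.016,0,0.002,0,0,0,0],[-0.024,0.001,0.004,0,0,0,0],[-0.032,0.001,0.005,0,0,0,0],[-0.04,0.001,0.006,0,0,0,0]]]}}

```text
time_s: 10.52
tool_pos: [0.496, 0.0357, 0.1708]
tool_rot: [-179.6, -6.8, 101.7]
force: [-4.1, 13.5, 4.2]
grip_width: 0.0146
grasp_force: 49.4
```

```bash
python3 - <<'E'
from h import *
np.set_printoptions(precision=4,suppress=True)
s=get_obs()
print(s['tool_pos'],s['tool_rot'],"socket-frame F",MR.inv().apply(s['force']),s['wrist_torque'])
row(*tippose(.05));row(*tippose(.07)); row(*tippose(.125))
E
```

```text
[0.496  0.0357 0.1708] [-179.5977   -6.7743  101.6756] socket-frame F [-14.7007  -0.9198   0.4622] [ 2.3921  0.7077 -0.0687]
[0.0435, 0.0021, -0.0111, 0.0004, -0.0032, 0.0017]
[-0.0224, 0.004, -0.0017, 0.0004, -0.0032, 0.0017]
[-0.2039, 0.0092, 0.0242, 0.0004, -0.0032, 0.0017]
```

Stub felt at about 60 mm (axial 14.7 N). Push on slowly.

Call:
{"method": "servo_tool", "body": {"series": [[[-0.007,0,0.001,0,0,0,0],[-0.014,0,0.002,0,0,0,0],[-0.021,0.001,0.003,0,0,0,0],[-0.028,0.001,0.004,0,0,0,0],[-0.035,0.001,0.005,0,0,0,0],[-0.042,0.001,0.006,0,0,0,0]]]}}

```text
time_s: 11.02
tool_pos: [0.499, 0.0237, 0.1677]
tool_rot: [-179.6, -6.8, 101.7]
force: [-2.8, 12.5, 2.8]
grip_width: 0.0148
grasp_force: 49.4
```

```bash
python3 - <<'E'
from h import *
np.set_printoptions(precision=4,suppress=True)
s=get_obs()
print(s['tool_pos'],s['tool_rot'],"socket-frame F",MR.inv().apply(s['force']),s['wrist_torque'])
row(*tippose(.07)); row(*tippose(.128))
E
```

```text
[0.499  0.0237 0.1677] [-179.6181   -6.7652  101.6897] socket-frame F [-13.1052   0.1096  -0.5385] [ 2.4192  0.6371 -0.0674]
[0.0195, 0.0025, -0.0071, 0.0005, -0.0032, 0.0018]
[-0.1718, 0.008, 0.0202, 0.0005, -0.0032, 0.0018]
```

Call:
{"method": "servo_tool", "body": {"series": [[[-0.009,0,0.001,0,0,0,0],[-0.018,0,0.003,0,0,0,0],[-0.027,0.001,0.004,0,0,0,0],[-0.036,0.001,0.005,0,0,0,0],[-0.045,0.001,0.006,0,0,0,0],[-0.054,0.002,0.008,0,0,0,0],[-0.063,0.002,0.009,0,0,0,0],[-0.072,0.003,0.01,0,0,0,0],[-0.081,0.003,0.012,0,0,0,0],[-0.09,0.003,0.013,0,0,0,0],[-0.099,0.004,0.014,0,0,0,0],[-0.108,0.004,0.016,0,0,0,0]]]}}

```text
time_s: 12.02
tool_pos: [0.5063, -0.0071, 0.1591]
tool_rot: [-179.6, -6.8, 101.7]
force: [-3.5, 12.5, 3.6]
grip_width: 0.0146
grasp_force: 49.4
```

Call:
{"method": "servo_tool", "body": {"series": [[[-0.008,0,0.001,0,0,0,0],[-0.016,0,0.002,0,0,0,0],[-0.024,0.001,0.004,0,0,0,0],[-0.032,0.001,0.005,0,0,0,0],[-0.04,0.001,0.006,0,0,0,0]]]}}

```text
time_s: 12.43
tool_pos: [0.5096, -0.0229, 0.1555]
tool_rot: [-179.6, -6.4, 101.6]
force: [0.4, 0.1, -1.1]
grip_width: 0.015
grasp_force: 49.4
```

```bash
python3 - <<'E'
from h import *
from cell import eyes
np.set_printoptions(precision=4,suppress=True)
s=get_obs()
print(s['tool_pos'],s['tool_rot'],"socket-frame F",MR.inv().apply(s['force']),s['wrist_torque'])
row(*tippose(.128))
a=eyes.read_camera("side");b=eyes.read_camera("top")
im=np.hstack([cv2.resize(a["frame"][190:370,225:375],None,fx=2.6,fy=2.6),cv2.resize(b["frame"][130:310,280:430],None,fx=2.6,fy=2.6)])
cv2.imwrite("pics/push.png",im[:,:,::-1])
E
```

```text
[ 0.5096 -0.0229  0.1555] [-179.6111   -6.3702  101.5931] socket-frame F [ 0.2676  0.4086 -1.112 ] [-0.2837  0.0131  0.0021]
[-0.0087, 0.0045, -0.0011, 0.0005, -0.001, 0.0012]
```

View pics/push.png

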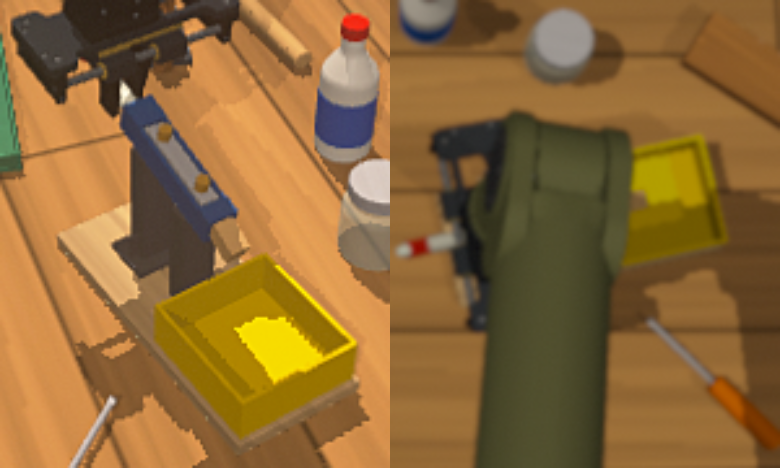

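The stub is sticking out of the exit at (230,240) and the force is gone. A few more millimetres.

Call:
{"method": "servo_tool", "body": {"series": [[[-0.006,0,0.001,0,0,0,0],[-0.012,0,0.002,0,0,0,0],[-0.018,0,0.003,0,0,0,0],[-0.018,0,0.003,0,0,0,0],[-0.018,0,0.003,0,0,0,0],[-0.018,0,0.003,0,0,0,0],[-0.018,0,0.003,0,0,0,0]]]}}

```text
time_s: 13.12
tool_pos: [0.5108, -0.0301, 0.154]
tool_rot: [-179.6, -6.3, 101.4]
force: [0.3, 0.1, -1.0]
grip_width: 0.0145
grasp_force: 49.4
```

```bash
cat > slug.py <<'E'
from h import *
from cell import eyes
np.set_printoptions(precision=4,suppress=True)
s=get_obs();print(s['tool_pos'],"F",MR.inv().apply(s['force']),s['force'])
c=eyes.read_camera("side");W=cloud(c);H=hsv(c)
S=MR.inv().apply((W-MOUTH).reshape(-1,3)).reshape(W.shape)
notyel=~((H[...,0]>22)&(H[...,0]<35)&(H[...,1]>150))
ex=np.nanmax(np.where((np.abs(S[...,1])<.02)&(np.abs(S[...,2])<.02)&notyel&(W[...,2]>.09),S[...,0],np.nan));print("max x near exit",ex)
m=notyel&(W[...,2]>.018)&(W[...,2]<.06)&(W[...,0]>.505)&(W[...,0]<.60)&(W[...,1]<-.19)&(W[...,1]>-.27)
m&=H[...,1]<170
print("in box px",m.sum(),W[m].mean(0) if m.any() else None,W[m].max(0) if m.any() else None)
row(*tippose(.13));row(*tippose(.133))
E
python3 slug.py
```

```text
[ 0.5108 -0.0301  0.154 ] F [ 0.2112  0.2987 -0.9309] [ 0.2826  0.1029 -0.954 ]
max x near exit 0.14075797236242835
in box px 210 [ 0.5663 -0.2161  0.0334] [ 0.5875 -0.1925  0.042 ]
[0.0093, 0.0058, -0.0024, 0.0006, -0.0004, 0.0003]
[-0.0006, 0.0061, -0.0009, 0.0006, -0.0004, 0.0003]
```

The stub has dropped in the box at (0.566, −0.216), top 0.042 m. Pause, then withdraw along the axis.

Call:
{"method": "servo_tool", "body": {"series": [[[0,0,0,0,0,0,0],[0,0,0,0,0,0,0],[0.02,-0.001,-0.003,0,0,0,0],[0.06,-0.002,-0.009,0,0,0,0],[0.11,-0.004,-0.017,0,0,0,0],[0.17,-0.006,-0.026,0,0,0,0],[0.23,-0.008,-0.035,0,0,0,0],[0.3,-0.01,-0.045,0,0,0,0],[0.37,-0.012,-0.056,0,0,0,0],[0.44,-0.015,-0.066,0,0,0,0],[0.51,-0.017,-0.077,0,0,0,0],[0.55,-0.018,-0.083,0,0,0,0]]]}}

```text
time_s: 14.17
tool_pos: [0.473, 0.1304, 0.1979]
tool_rot: [-179.7, -6.4, 101.6]
force: [0.0, -0.0, 0.2]
grip_width: 0.015
grasp_force: 49.4
```

```bash
python3 slug.py; python3 - <<'E'
from h import *
from scipy.optimize import least_squares
np.set_printoptions(precision=4,suppress=True)
s,L=rodview(None)
S=[G[(G[:,0]>-.135)&(G[:,0]<-.03)] for _,G,_,_ in L]
P=np.vstack(S)
def f(k):
    d=np.array([-1,k[2],k[3]]);d/=np.linalg.norm(d)
    return np.linalg.norm(np.cross(P-[0,k[0],k[1]],d),axis=1)-.008
k=least_squares(f,[0,-.014,0,.147],loss="soft_l1",f_scale=.001).x
print(k,[(n,np.sort(G[:,0])[:4]) for n,G,_,_ in L])
y0,z0,b,c=k
# level rod, along tray axis; middle of rod at tray centre
d=np.array([-1,b,c]);d/=np.linalg.norm(d); mid=np.array([0,y0,z0])+d*(.148-.115)
yaw=np.radians(80.05-180);sx=np.array([np.cos(yaw),np.sin(yaw),0]);sy=np.array([-sx[1],sx[0],0])
ty=np.array([0,1,0.]);ty-=d*(ty@d);ty/=np.linalg.norm(ty)
M=R.from_matrix(np.c_[sx,sy,np.cross(sx,sy)]@np.c_[d,ty,np.cross(d,ty)].T)
for h in(.12,.028):
    p=np.array([.415,.258,h])-M.apply(mid); print(p,M.as_euler("xyz",degrees=True)); row(p,M.as_euler("xyz",degrees=True))
    np.save("tray%d.npy"%(h*1000),np.r_[p,M.as_euler("xyz",degrees=True)])
E
```

```text
[0.473  0.1304 0.1979] F [-0.0101  0.0209  0.1998] [ 0.0299 -0.0357  0.1957]
max x near exit 0.13977586810482145
in box px 210 [ 0.5661 -0.2162  0.0337] [ 0.5872 -0.1914  0.0427]
[-0.5597, 0.02, 0.0818, 0.0009, -0.0013, 0.0022]
[-0.5696, 0.0203, 0.0833, 0.0009, -0.0013, 0.0022]
[-0.0019 -0.0155  0.0418  0.15  ] [('side', array([-0.1979, -0.1964, -0.1911, -0.1911])), ('top', array([-0.1508, -0.1496, -0.1482, -0.1479]))]
[0.422  0.2879 0.1047] [180.       8.5296  77.6828]
[0.5192, -0.0589, 0.3677, 0.0008, -0.0807, 0.1334]
[0.422  0.2879 0.0127] [180.       8.5296  77.6828]
[0.4857, -0.0571, 0.6725, 0.0008, -0.0807, 0.1334]
```

Call:
{"method": "servo_tool", "body": {"series": [[[0.06,-0.006,0.0,0,-0.01,0.016,0],[0.14,-0.014,0.02,0,-0.02,0.032,0],[0.22,-0.023,0.06,0,-0.032,0.052,0],[0.3,-0.033,0.12,0,-0.044,0.074,0],[0.38,-0.042,0.2,0,-0.056,0.094,0],[0.45,-0.05,0.28,0,-0.068,0.114,0],[0.5,-0.056,0.34,0.001,-0.076,0.126,0],[0.519,-0.059,0.368,0.001,-0.081,0.133,0],[0.519,-0.059,0.368,0.001,-0.081,0.133,0],[0.519,-0.059,0.368,0.001,-0.081,0.133,0]]]}}

```text
time_s: 15.15
tool_pos: [0.4229, 0.2857, 0.1037]
tool_rot: [-179.9, 8.7, 77.6]
force: [0.6, -0.2, -0.3]
grip_width: 0.0146
grasp_force: 49.4
```

```bash
python3 - <<'E'
from h import *
from cell import eyes
t=np.load("tray28.npy");t[2]-=.004
s=get_obs();print(s['tool_pos'],s['tool_rot'],s['force'])
row(t[:3],t[3:])
a=eyes.read_camera("side");b=eyes.read_camera("top")
im=np.hstack([cv2.resize(a["frame"][110:290,150:300],None,fx=2.6,fy=2.6),cv2.resize(b["frame"][180:360,130:280],None,fx=2.6,fy=2.6)])
cv2.imwrite("pics/tray.png",im[:,:,::-1])
E
```

```text
[0.42291613 0.28573701 0.10369839] [-179.90413174    8.71899883   77.62261619] [ 0.60605505 -0.18528058 -0.34441922]
[0.0542, -0.0038, 0.312, -0.0006, 0.0011, -0.0003]
```

View pics/tray.png

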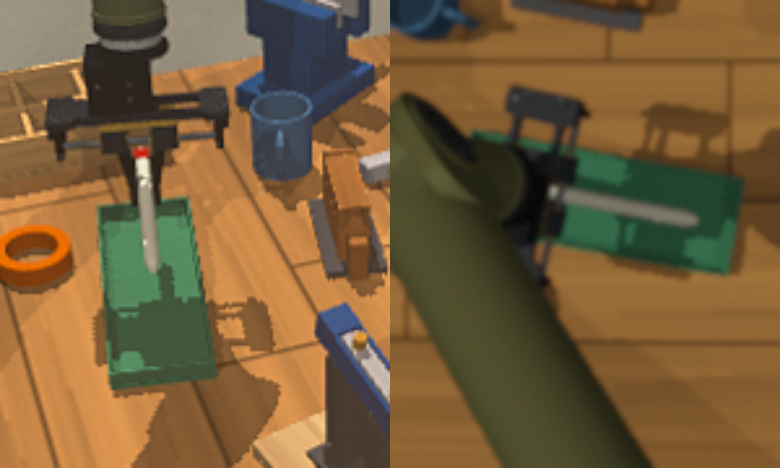

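The rod is level above the tray and centred. Lower and release.

Call:
{"method": "servo_tool", "body": {"series": [[[0.015,-0.001,0.08,0,0,0,0],[0.028,-0.002,0.16,0,0,0,0],[0.04,-0.003,0.23,0,0,0,0],[0.048,-0.004,0.28,0,0,0,0],[0.054,-0.004,0.305,0,0,0,0],[0.054,-0.004,0.312,0,0,0,0],[0.054,-0.004,0.312,0,0,0,0],[0.054,-0.004,0.312,0,0,0,0]]]}}

```text
time_s: 15.92
tool_pos: [0.4228, 0.2893, 0.0106]
tool_rot: [180.0, 8.5, 77.5]
force: [0.6, -0.4, -1.2]
grip_width: 0.0148
grasp_force: 49.4
```

Call:
{"method": "servo_tool", "body": {"series": [[[0,0,0,0,0,0,0.4],[0,0,0,0,0,0,0.4],[0,0,0,0,0,0,0.4],[0,0,0,0,0,0,0.4],[0,0,0,0,0,0,0.4],[0,0,0,0,0,0,0.4],[-0.01,0,-0.06,0,0,0,0.4],[-0.03,0,-0.18,0,0,0,0.4],[-0.05,0,-0.3,0,0,0,0.4],[-0.07,0,-0.42,0,0,0,0.4],[-0.08,0,-0.5,0,0,0,0.4],[-0.08,0,-0.5,0,0,0,0.4]]]}}

```text
time_s: 16.92
tool_pos: [0.4244, 0.2902, 0.1672]
tool_rot: [179.7, 8.1, 77.6]
force: [0.7, 0.6, -0.2]
grip_width: 0.0346
grasp_force: 0.0
```

```bash
python3 slug.py; python3 - <<'E'
from h import *
from cell import eyes
np.set_printoptions(precision=4,suppress=True)
for n in("side","top"):
    c=eyes.read_camera(n);W=cloud(c);H=hsv(c);x,y,z=np.moveaxis(W,-1,0)
    d=np.array([np.cos(np.radians(80.05)),np.sin(np.radians(80.05))]);q=W[...,:2]-[.415,.258]
    a=q@d;b=q@np.array([-d[1],d[0]])
    m=(abs(a)<.15)&(abs(b)<.05)&(z<.06)&(H[...,1]<70)&(H[...,2]>110)
    print(n,m.sum(),"along",np.percentile(a[m],[1,50,99]),"across",np.percentile(b[m],[2,50,98]),"z",np.percentile(z[m],[5,50,98]))
E
```

```text
[0.4244 0.2902 0.1672] F [-0.3833  0.8325 -0.3169] [ 0.7062  0.6313 -0.2077]
max x near exit 0.1405560610779234
in box px 211 [ 0.5661 -0.2159  0.0334] [ 0.5882 -0.191   0.0427]
[-0.9519, 0.5151, 0.1712, 0.001, 0.0789, -0.1327]
[-0.9601, 0.5193, 0.175, 0.001, 0.0789, -0.1327]
side 259 along [-0.1134 -0.0166  0.088 ] across [-0.01   -0.0007  0.0075] z [0.0071 0.018  0.0239]
top 299 along [-0.107  -0.011   0.0676] across [-0.0096 -0.0008  0.0078] z [0.0039 0.0176 0.0243]
```

The rod is flat in the tray (top about 0.020 m, centred) and the stub is in the box. Hand in.

```bash
python3 -c "
from cell import env
print(env.sign_off())"
```

```text
the job is handed in; nothing more can be done
None
```

The stub was pushed through into the yellow box, the rod lies flat in the green tray, and the job was handed in at about 17 s. The hand-in call did not report a verdict.

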